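# Unscrew the treat jar's tight cap in the bench holder

## Task

Stand the square steel treat jar fully down in the square well of the wooden holder, so that it cannot turn, with its cap still screwed on. Then unscrew the tight cap counterclockwise, stop turning once its coarse thread lets go (a bit under a quarter turn), and lift it straight off; the jar stays down in the holder. Finish while holding the cap in the gripper, level and centred just above the open jar (a centimetre or three clear of it), touching nothing else, and leave the other things on the bench where they are.

Things in the scene. Friction and masses are not known exactly. Their poses are not given: they have to be found in the camera images.
- jar: Steel treat jar, loose, 0.3 to 0.5 kg: square body 66 x 66 mm, 70 mm high, with a round neck 47 mm across up to 94 mm. Starts upright on the bench, cap on. Origin: centre of the underside; z up, x and y square to its sides (any quarter turn fits the holder). On the bare bench it would turn along with the tight cap.
- cap: Dark steel round screw cap on the jar, 66 mm across, 35 mm high, 80 g; grip its solid top 14 mm. Origin: centre of its lower edge, z up; closed, it is 77 mm above the jar's underside (7 mm above the square shoulder), axes parallel to the jar's. The jar can be carried by the cap. Turning counterclockwise from above raises it 2.9 mm per radian.
- cap_top (a point): Centre of the cap's top face, 35 mm above the cap's origin, 112 mm above the jar's underside when closed. The cap's two lugs leave the thread after 1.2 to 1.3 rad (70 to 75 degrees); it then lifts straight off until about 2.7 rad, where it would meet the thread again. Turning takes about 0.1 to 0.4 N m.
- jar_mouth (a point): Centre of the jar's steel mouth, on its axis, 94 mm above its underside. In the neck is a springy rubber seal ring, top 98 mm above the underside when closed, 103 mm when open; it pushes the cap up with about 22 N when closed, about 13 N as the thread ends.
- holder: Wooden block 116 x 116 x 42 mm screwed to the bench, with one square well 70 x 70 mm, 32 mm deep, in the middle of its top (4 mm chamfer round the mouth). Origin: centre of the underside on the bench; z up, x and y square to the sides of block and well.
- well_floor (a point): Centre of the floor of the holder's well, 10 mm above the bench; a seated jar's underside rests here.
- whistle: Bystander: yellow dog whistle, 50 mm long, 21 mm high, lying on the bench. Origin under its round end.
- bowl: Bystander: stainless pet bowl 144 mm across, 50 mm high, upside down. Origin at the centre of its upturned bottom, z down.
- keys: Bystander: silver key ring 32 mm across with two keys about 65 mm long, 4 mm thick, lying flat. Origin at the ring's centre.
- canister: Bystander: orange flip-top canister 94 mm across, 152 mm high, shut, near the gray backrest. Origin at the centre of its underside.
- round_jar: Bystander: clear round jar 68 mm across, 85 mm high, with a lid. Origin at the centre of its underside.
- brush: Bystander: brush lying at the left of the bench. Origin at its underside.
Mind the look-alikes: they are no part of the job. Leave any purple look-alike of the jar alone.

How it is judged:
By the outcome, as a careful person would: the job done as asked, in the order asked, and still so for the second after the job is handed in, while the arm keeps its last pose, push and grip.
It also fails if it takes over 45 s, if anything falls off the work surface, if the arm or the gripper's body presses on something with over 40 N, if the wrist force passes 120 N, or if a joint passes its speed limit or range.

## Robot

A 6-joint arm with a two-finger parallel gripper is mounted at the origin on the work surface. World frame = base frame: x ahead of the robot, y to its left, z up, the work surface at z = 0. Lengths are in mm, angles in rad, forces in N, time in s.
With the tool pointing down it reaches from about 350 to 800 mm from the base axis. Payload 7.3 kg.
Tool frame: the origin (TCP) lies midway between the tips of the shut fingers; the grasp point (between the pads) lies 19 mm behind it; z points along the fingers, y is the line along which they close (so a half turn about z gives the same grasp; the last joint's range is limited). The gripper opens to 85 mm and grips with 20 to 120 N. Pads are 22 mm wide; open, the fingers measure 114 mm over their backs; the gripper's body (76 mm by 85 mm) begins 54 mm behind the grasp point. The pads swing forward as they close: fully open they stand 13 mm farther back than shut.
Start: joints at [1.124, 0.342, 1.524, -0, 1.275, -0.146], TCP at [155.534, 501.451, 231.322] pointing down, gripper open.
Joint ranges: [-2.53, 2.53], [-0.77, 2.02], [0.04, 2.7], [-1, 4.14], [0.28, 2.66], [-3.11, 3.11]. Speed limits (rad/s): [2.57, 2.57, 3.14, 3.14, 3.14, 3.14].

## Interface

Orientations are given as a unit quaternion [x, y, z, w].
In Python, from cell import ctrl gives the robot as it stands.
- The arm moves only by the tool apply_moves, never from a script. Its argument "motion" is a list of rows, each a list of 6 numbers: the shift along the tool's x, y, z in units of 0.04 m (1.0 is 0.04 m), then the turn, a rotation vector about the tool's x, y, z in units of 4 degrees (1.0 is 4 degrees). In form: [[tx, ty, tz, ax, ay, az], ...]. A call has 1 to 20 rows; each row shifts and turns the commanded pose from where the row before left it, along the tool's axes as they then stand; what a row does not reach is not made up. A row lasts 1/12 s, in which the tool goes at most 41.7 mm and 7.16 degrees, less where a joint would pass 70% of its speed; a pose out of reach is approached as far as the arm can. A call with a number of a shift or a turn outside -1 to 1 is refused whole. A call with a gripper value outside its range is refused whole. "gripper" is the closure, from 0 (fully open) to 1 (shut), set as the call begins (left out, the last holds). The fingers move at their own pace and stop on an object; "squeeze" is the grip in N (left out, the last holds). Time passes only in rows, so rows that do not move let the fingers close. It gives the time, the measured TCP pose, the force, the opening and the grip force at its end, in the units of the state.
- ctrl.observe(): the state, without advancing time (a new reading comes with each control period).
- ctrl.get_image(name): name is "side" or "top"; returns a dict with "color" (384x512x3 uint8, blue, green, red), "camera_matrix" (3x3 intrinsics, pixels), "origin" and "attitude" of the camera in the world. Camera axes: x right, y down, z forward; pixel columns grow to the right and rows downward; lengths in mm; the calibration is good to about 2 mm. A picture is of the moment at which its call begins. There is no depth.
- ctrl.job_done(): hands the job in; it is judged then, once.
Trained networks look in a picture, given as the dict that the camera call returned (one of the last four; its "shot" number tells which), for a name from the list of things; names that differ only in an ending like _2 or _b are one class to them, and where a whole thing is asked for, a point or a joint stands for the part that bears it (a point fixed in the world has none). Each returns a list of dicts, best first, with "score" (0 to 1); they miss things now and then, are a little off and sometimes report something else, mostly with a low value. They report only what shows in the picture. A call takes as long as a camera call. They do not tell look-alikes from the thing itself.
- ctrl.find_in(picture, target): "extent" ([centre column, centre row, width, height] in pixels, round what is visible of it).
The state is a dict: "t": time; "qpos": joint angles; "dq": joint speeds; "joint_efforts": joint torques, N m; "tcp_pos": TCP position; "ee_rot": TCP orientation; "wrist_force": force on the tool from outside, world axes, zero at the start; "wrist_torque": the same for the moment, N m; "width": opening from 0.0 (shut) to 1.0 (fully open); "grip_force": force on a finger pad.
Only numpy, scipy, OpenCV 4.12 (cv2) and the standard library are available. Lean on these libraries where they do the work, as an engineer would, in place of code of your own. Each camera call takes 0.05 s, during which the arm holds its last target. There are 200 camera calls.

## Working session

There is one attempt and no reset: what is moved stays moved. The work goes in short steps, Python scripts to look and compute and a tool call to move; the robot and the scene stay as the last step left them, time stands still between calls to the robot, and variables do not carry over. Pictures are saved under pics/ and viewed, at most 10 in all, crops included, and the job is handed in when it is done.

Besides the shell and the picture viewer there is one more tool, called after "Emit:" as name([rows], argument=value, ...), one row to a line, values as JSON. apply_moves: Moves the arm, as the interface text tells. Shifts and turns lie within -1 to 1; 1 stands for 0.04 m of shift or 4 degrees of turn. Its arguments: {"type":"object","properties":{"motion":{"type":"array"},"gripper":{"type":"number"},"squeeze":{"type":"number"}},"required":["motion"]}

```bash
ls; mkdir -p pics
python3 - <<'E'
from cell import ctrl
import cv2,numpy as np
print(ctrl.observe())
for n in("top","side"):
    p=ctrl.get_image(n); cv2.imwrite(f"pics/{n}0.png",p["color"])
    print(n,p["camera_matrix"],p["origin"],p["attitude"],p["shot"])
    for t in("jar","cap","holder"):
        print(t,[(np.round(d["extent"],1).tolist(),round(d["score"],2)) for d in ctrl.find_in(p,t)])
E
```

```text
pics
{'t': 0.0, 'qpos': array([ 1.12400117e+00,  3.42762497e-01,  1.52501312e+00,  2.05785608e-05,
        1.27539213e+00, -1.46006393e-01]), 'dq': array([ 0.00150776, -0.00140159, -0.00020916, -0.00029578, -0.00055053,
        0.00062263]), 'joint_efforts': array([-1.62327315e-04, -4.33684087e+01, -2.46007919e+01, -2.57423389e-04,
        7.71588413e-03, -1.59363816e-05]), 'tcp_pos': array([155.34691632, 501.07603349, 230.60667228]), 'ee_rot': array([ 1.49830997e-01,  9.88711309e-01, -7.50333424e-04, -2.39439505e-04]), 'wrist_force': array([0.33384   , 0.94426067, 0.24601693]), 'wrist_torque': array([ 0.02722839, -0.03339715,  0.0553396 ]), 'grip_force': 0.0, 'width': 1.0023622437053508}
top [[370.06580426   0.         261.25370476]
 [  0.         370.06580426 192.42970347]
 [  0.           0.           1.        ]] [ 444.06073499   76.51726274 1142.72140805] [-0.70584175  0.70614667 -0.03453997  0.04417356] 1
jar [([210.4, 165.2, 23.0, 27.1], 0.74), ([204.9, 248.2, 26.6, 24.0], 0.71), ([257.9, 260.2, 33.3, 31.1], 0.68), ([190.0, 204.9, 29.6, 30.8], 0.58), ([352.2, 225.7, 45.1, 44.3], 0.49), ([237.2, 208.3, 6.7, 22.4], 0.48)]
cap [([228.8, 205.4, 21.4, 23.4], 0.69)]
holder [([351.7, 223.7, 46.8, 43.0], 0.77)]
side [[467.96542984   0.         254.7057062 ]
 [  0.         467.96542984 186.85172199]
 [  0.           0.           1.        ]] [ 400.55846405 -667.80042129  947.94253629] [ 0.92820208 -0.11479808  0.038966   -0.35177258] 2
jar [([170.3, 207.1, 36.5, 46.1], 0.89), ([224.3, 178.4, 27.3, 24.9], 0.88), ([217.6, 138.2, 34.1, 35.5], 0.88), ([223.6, 157.9, 24.4, 27.5], 0.65), ([178.4, 158.3, 31.2, 37.3], 0.6), ([264.8, 148.4, 25.0, 42.9], 0.56), ([236.9, 300.6, 63.2, 70.0], 0.29)]
cap [([225.2, 158.1, 24.5, 30.7], 0.61)]
holder [([237.8, 302.4, 67.7, 67.3], 0.88)]
```

Run:
```python
import cv2,numpy as np
a=cv2.imread("pics/top0.png")[120:310,130:400];b=cv2.imread("pics/side0.png")[80:350,90:350]
a=cv2.resize(a,None,fx=2.9,fy=2.9,interpolation=2);cv2.imwrite("pics/topz.png",a)
b=cv2.resize(b,None,fx=2.2,fy=2.2,interpolation=2);cv2.imwrite("pics/sidez.png",b)
```

```text
(no output)
```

View pics/topz.png

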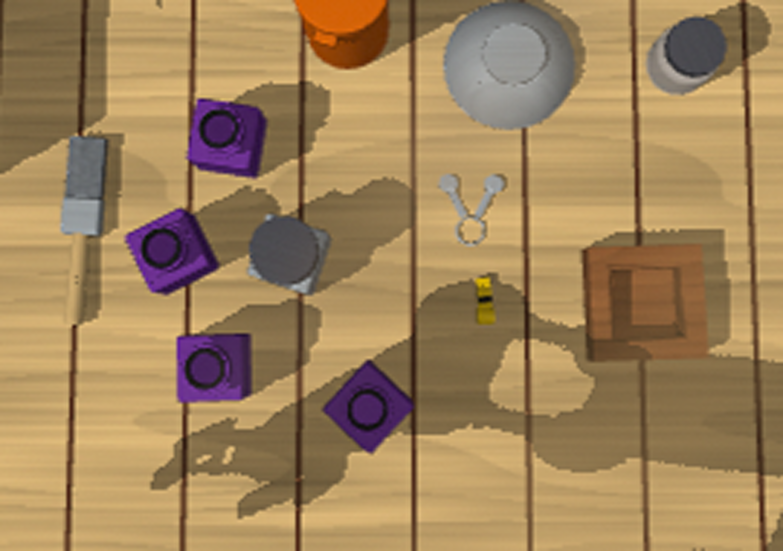

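View pics/sidez.png

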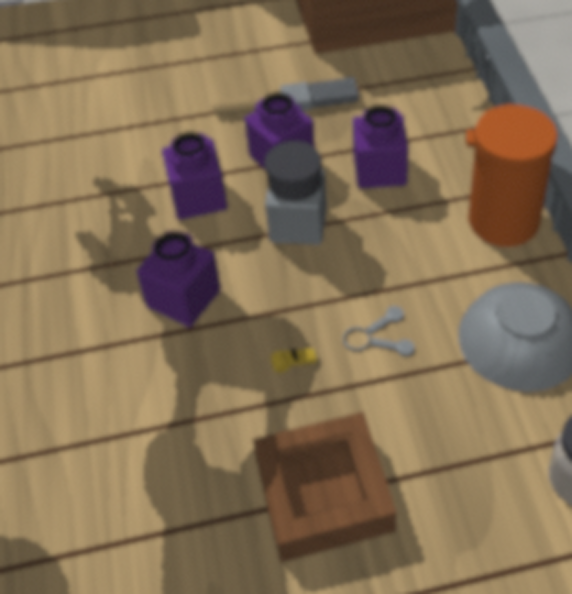

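Candidates for the jar, as full top-image pixels: purple at (208,167), (189,206), (204,248) and (257,260), all open and without caps; and the steel one with a dark cap at (229,207). By the description I choose the steel one and check it in a close crop, along with the holder.

Run:
```python
import cv2,numpy as np
a=cv2.imread("pics/top0.png");b=cv2.imread("pics/side0.png")
def c(i,u,v,w,h):
    r=i[v:v+h,u:u+w]; return cv2.resize(r,(400,300),interpolation=cv2.INTER_CUBIC)
m=np.vstack([np.hstack([c(a,208,191,40,30),c(b,196,140,56,42+0)]),np.hstack([c(a,326,201,56,42),c(b,192,263,88,66)])])
cv2.imwrite("pics/mosaic.png",m)
```

```text
(no output)
```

View pics/mosaic.png

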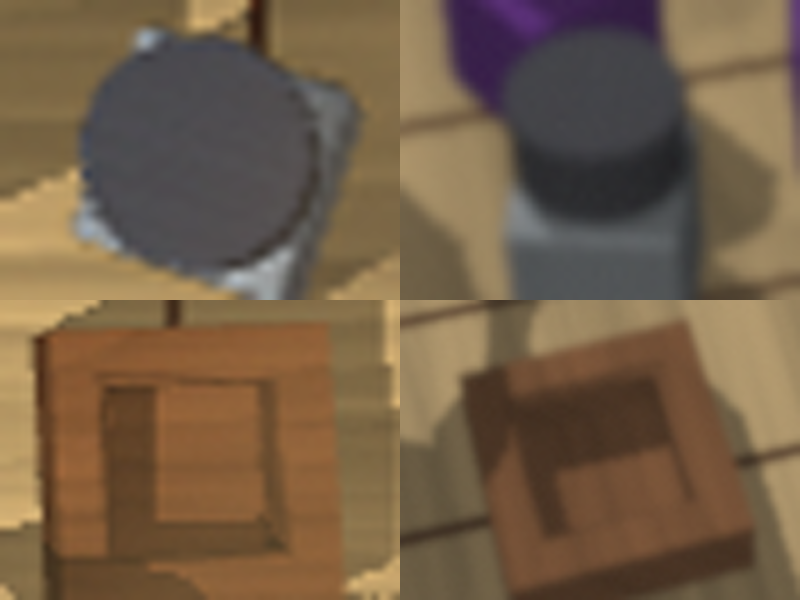

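The crop confirms the steel jar with its dark cap: cap centre at top (227.4,205.8) and side (222.8,152.7). The holder shows clearly in both views. Next I fit poses.

```bash
cat > h.py <<'E'
import cv2,numpy as np
from scipy.spatial.transform import Rotation as R
from scipy.optimize import least_squares,minimize
from cell import ctrl
def proj(p,X):
    c=(np.asarray(X)-p["origin"])@R.from_quat(p["attitude"]).as_matrix()
    q=c@np.asarray(p["camera_matrix"]).T; return q[:,:2]/q[:,2:]
def sq(s,z): h=s/2; return np.array([[h,h,z],[-h,h,z],[-h,-h,z],[h,-h,z]])
def place(P,x,y,a): return P@R.from_euler("z",a).as_matrix().T+[x,y,0]
def dense(P,n=40):
    P=np.vstack([P,P[:1]]);t=np.linspace(0,1,n,endpoint=False)[:,None]
    return np.vstack([a+(b-a)*t for a,b in zip(P[:-1],P[1:])])
def circ(r,z): t=np.linspace(0,2*np.pi,120); return np.c_[r*np.cos(t),r*np.sin(t),0*t+z]
def grad(im):
    g=cv2.GaussianBlur(im.astype(np.float32),(0,0),.8)
    return np.sqrt(cv2.Sobel(g,-1,1,0)**2+cv2.Sobel(g,-1,0,1)**2).sum(2)
def samp(g,uv): return cv2.remap(g,uv[:,0].astype(np.float32)[:,None],uv[:,1].astype(np.float32)[:,None],1).ravel()
E
cat > fit.py <<'E'
from h import *
T=ctrl.get_image("top");S=ctrl.get_image("side");G=[grad(T["color"]),grad(S["color"])]
# jar: cap top in both views
f=lambda v:np.r_[proj(T,[[v[0],v[1],112]])[0]-[227.4,205.8],proj(S,[[v[0],v[1],112]])[0]-[222.8,152.7]]
r=least_squares(f,[450,180]);print("jar pts",r.x,r.fun)
def score(v,shapes,im=(0,1)):
    return -sum(np.minimum(samp(G[i],proj((T,S)[i],place(s,*v))),400).mean() for s in shapes for i in im)
def best(v0,shapes,im=(0,1)):
    c=[minimize(score,np.add(v0,d),(shapes,im),method="Nelder-Mead",options=dict(initial_simplex=np.add(v0,d)+np.array([[0,0,0],[4,0,0],[0,4,0],[0,0,.08]]))) for d in np.random.default_rng(0).normal(0,1,(12,3))*[3,3,.05]]
    c.sort(key=lambda r:r.fun); return [(np.round(k.x,3),round(k.fun)) for k in c[:3]]
for im in((0,1),(0,),(1,)): print("jar",im,best([*r.x,0],[circ(33,112)],im))
cap=best([*r.x,0],[circ(33,112)])[0][0]
sc=[(score([cap[0],cap[1],a],[dense(sq(66,70))],(0,)),a) for a in np.radians(np.arange(0,90,1))];print("yaw",np.degrees(sorted(sc)[:4]and [b for _,b in sorted(sc)[:5]]))
W=np.array([[205.8,279.7],[254.6,266.9],[268.9,314.2],[216.8,327.4]])
hf=lambda v:(proj(S,place(sq(116,42)[[1,0,3,2]],*v))-W).ravel()
r=least_squares(hf,[420,-180,0]);print("holder pts",r.x,np.round(r.fun,1))
sh=[dense(sq(116,42)),dense(sq(78,42)),dense(sq(70,38))]
for im in((0,1),(0,),(1,)): print("holder",im,best(r.x,sh[:2],im))
np.save("pose.npy",[*cap])
E
python3 fit.py
```

```text
jar pts [521.13109729 184.61634339] [ 0.21358624  0.25829872  0.17766703 -0.33821727]
jar (0, 1) [(array([5.21688e+02, 1.84216e+02, 1.14000e-01]), -483), (array([5.21683e+02, 1.84165e+02, 1.14000e-01]), -483), (array([5.21650e+02, 1.84262e+02, 1.12000e-01]), -483)]
jar (0,) [(array([ 5.21865e+02,  1.84467e+02, -3.00000e-03]), -300), (array([5.21885e+02, 1.84353e+02, 1.12000e-01]), -300), (array([5.21856e+02, 1.84338e+02, 5.00000e-02]), -300)]
jar (1,) [(array([5.20662e+02, 1.83419e+02, 1.69000e-01]), -185), (array([5.20662e+02, 1.83396e+02, 1.69000e-01]), -185), (array([5.20698e+02, 1.83459e+02, 1.66000e-01]), -185)]
yaw [63. 62. 64. 61. 60.]
holder pts [ 4.72841741e+02 -1.82632666e+02  2.41208293e-02] [-1.1 -0.2  0.9  0.4  1.3 -0.6 -1.   0.3]
holder (0, 1) [(array([ 4.72869e+02, -1.80152e+02,  2.80000e-02]), -616), (array([ 4.72910e+02, -1.80167e+02,  2.70000e-02]), -616), (array([ 4.72877e+02, -1.80138e+02,  2.70000e-02]), -616)]
holder (0,) [(array([ 4.73508e+02, -1.74830e+02,  1.70000e-02]), -324), (array([ 4.73515e+02, -1.74830e+02,  1.70000e-02]), -324), (array([ 4.73566e+02, -1.74829e+02,  1.70000e-02]), -324)]
holder (1,) [(array([ 4.71498e+02, -1.80763e+02,  2.60000e-02]), -319), (array([ 4.71512e+02, -1.80702e+02,  2.60000e-02]), -319), (array([ 4.71522e+02, -1.80700e+02,  2.50000e-02]), -319)]
```

Run:
```python
from h import *
T=ctrl.get_image("top");S=ctrl.get_image("side")
def crop(p,u,v,w,items):
    h=w*3//4; im=cv2.resize(p["color"][v:v+h,u:u+w],(400,300),interpolation=cv2.INTER_CUBIC); k=400/w
    for pts,col in items:
        q=np.round(((proj(p,pts)-[u,v]+.5)*k-.5)).astype(int)
        cv2.polylines(im,[q],True,col,1)
    return im
J=[(place(circ(33,112),521.5,184.2,0),(0,255,255))]+[(place(sq(66,70),521.5,184.2,np.radians(a)),c) for a,c in((63,(0,0,255)),(71,(0,255,0)))]
H=[(place(sq(s,42),472.8,y,.025),c) for s in(116,78) for y,c in((-180.2,(0,255,0)),(-175,(0,0,255)))]
H+=[(place(sq(70,10),472.8,-180.2,.025),(255,0,0))]
m=np.vstack([np.hstack([crop(T,206,186,44,J),crop(S,192,136,68,J)]),np.hstack([crop(T,322,198,64,H),crop(S,192,263,88,H)])])
cv2.imwrite("pics/ov.png",m)
```

```text
(no output)
```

View pics/ov.png

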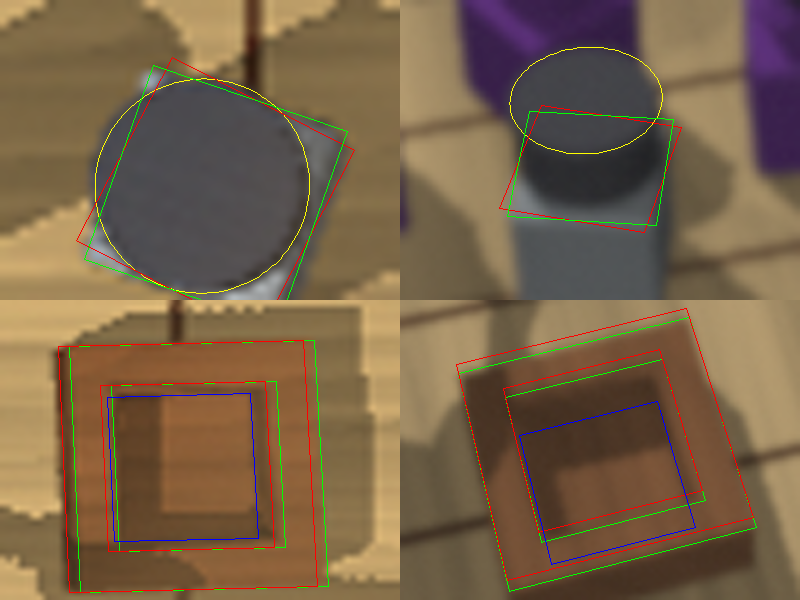

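```bash
cat >> h.py <<'E'
def need(x,y,z,yaw):
    """shift (units) in present tool axes and turn about tool z (units) to the goal; yaw=deg of tool x in the world, tool down"""
    s=ctrl.observe(); M=R.from_quat(s["ee_rot"]).as_matrix()
    cur=np.degrees(np.arctan2(M[1,0],M[0,0])); d=(yaw-cur+180)%360-180
    print("pos",s["tcp_pos"].round(1),"yaw",cur.round(2),"tilt",np.degrees(M[:2,2]).round(2),"F",s["wrist_force"].round(1),"Tq",s["wrist_torque"].round(2),"w",round(s["width"],3),"g",s["grip_force"],"t",round(s["t"],2))
    print("shift",(M.T@(np.array([x,y,z])-s["tcp_pos"])/40).round(3),"az",round(-d/4,3))
E
python3 - <<'E'
from h import *
P=[ctrl.get_image("top"),ctrl.get_image("side")];G=[grad(p["color"]) for p in P]
def sc(v,ret=False):
    t=0
    for p,g in zip(P,G):
        hull=cv2.convexHull(proj(p,np.vstack([place(circ(33,z),v[0],v[1],0) for z in(77,112)])).astype(np.float32))
        m=samp(g,q:=proj(p,place(dense(sq(66,70),60),*v)))
        o=np.array([cv2.pointPolygonTest(hull,(float(a),float(b)),True)<-1.5 for a,b in q])
        t+=np.minimum(m,300)[o].mean()+.5*np.minimum(samp(g,proj(p,place(circ(33,112),v[0],v[1],0))),400).mean()
    return -t
r=sorted([(round(sc([x,y,np.radians(a)])),x,y,a) for x in np.arange(518,526,1) for y in np.arange(181,188,1) for a in np.arange(62,82,1)])
for k in r[:8]: print(k)
need(521.5,184.2,160,90)
E
```

```text
(-636, np.int64(522), np.int64(187), np.int64(70))
(-635, np.int64(521), np.int64(183), np.int64(67))
(-635, np.int64(521), np.int64(184), np.int64(67))
(-635, np.int64(522), np.int64(184), np.int64(65))
(-635, np.int64(522), np.int64(184), np.int64(67))
(-635, np.int64(522), np.int64(186), np.int64(70))
(-634, np.int64(522), np.int64(184), np.int64(64))
(-634, np.int64(522), np.int64(184), np.int64(66))
pos [155.5 501.4 231.3] yaw 162.77 tilt [0.   0.01] F [0.9 0.3 0.9] Tq [-0.02  0.    0.03] w 1.001 g 0.0 t 0.7
shift [-11.088  -4.865   1.783] az 18.192
```

Emit:
apply_moves([
  [-0.792,-0.3475,0,0,0,0],
  [-0.792,-0.3475,0,0,0,0],
  [-0.792,-0.3475,0,0,0,0],
  [-0.792,-0.3475,0,0,0,0],
  [-0.792,-0.3475,0,0,0,0],
  [-0.792,-0.3475,0,0,0,0],
  [-0.792,-0.3475,0,0,0,0],
  [-0.792,-0.3475,0,0,0,0],
  [-0.792,-0.3475,0,0,0,0],
  [-0.792,-0.3475,0,0,0,0],
  [-0.792,-0.3475,0,0,0,0],
  [-0.792,-0.3475,0,0,0,0],
  [-0.792,-0.3475,0,0,0,0],
  [-0.792,-0.3475,0,0,0,0],
], gripper=0, squeeze=80)

```text
t: 1.87
tcp_pos: [522.6, 182.8, 231.4]
ee_rot: [0.15, 0.989, 0.0, 0.0]
wrist_force: [0.4, 1.0, 0.0]
width: 1.0
grip_force: 0.0
```

Emit:
apply_moves([
  [0,0,0.1,0,0,0.9],
  [0,0,0.1,0,0,0.91],
  [0,0,0.1,0,0,0.91],
  [0,0,0.1,0,0,0.91],
  [0,0,0.1,0,0,0.91],
  [0,0,0.1,0,0,0.91],
  [0,0,0.1,0,0,0.91],
  [0,0,0.1,0,0,0.91],
  [0,0,0.1,0,0,0.91],
  [0,0,0.1,0,0,0.91],
  [0,0,0.1,0,0,0.91],
  [0,0,0.1,0,0,0.91],
  [0,0,0.1,0,0,0.91],
  [0,0,0.1,0,0,0.91],
  [0,0,0.1,0,0,0.91],
  [0,0,0.1,0,0,0.91],
  [0,0,0.1,0,0,0.91],
  [0,0,0.08,0,0,0.91],
  [0,0,0,0,0,0.91],
  [0,0,0,0,0,0.91],
])

```text
t: 3.53
tcp_pos: [521.4, 184.2, 159.8]
ee_rot: [0.708, 0.706, -0.0, -0.0]
wrist_force: [-0.2, 0.5, -0.4]
width: 0.998
grip_force: 0.0
```

```bash
python3 -c "
from h import *
need(521.5,184.2,79.5,90)"
```

```text
pos [521.4 184.2 159.8] yaw 89.82 tilt [-0.03 -0.  ] F [-0.2  0.5 -0.4] Tq [ 0.04 -0.08 -0.03] w 0.998 g 0.0 t 3.53
shift [1.000e-03 4.000e-03 2.008e+00] az -0.044
```

Emit:
apply_moves([
  [0,0,0.3,0,0,0],
  [0,0,0.3,0,0,0],
  [0,0,0.3,0,0,0],
  [0,0,0.3,0,0,0],
  [0,0,0.3,0,0,0],
  [0,0,0.25,0,0,0],
  [0,0,0.15,0,0,0],
  [0,0,0.1,0,0,0],
  [0,0,0,0,0,0],
])

```text
t: 4.28
tcp_pos: [521.2, 184.1, 79.5]
ee_rot: [0.707, 0.707, -0.0, -0.0]
wrist_force: [-1.1, -0.3, 0.0]
width: 1.001
grip_force: 0.0
```

Emit:
apply_moves([
  [0,0,0,0,0,0],
  [0,0,0,0,0,0],
  [0,0,0,0,0,0],
  [0,0,0,0,0,0],
  [0,0,0,0,0,0],
  [0,0,0,0,0,0],
], gripper=1, squeeze=80)

```text
t: 4.78
tcp_pos: [521.7, 184.3, 81.2]
ee_rot: [0.707, 0.707, 0.001, 0.0]
wrist_force: [-2.5, 0.1, 5.1]
width: 0.75
grip_force: 86.5
```

```bash
python3 -c "
from h import *
need(521.5,184.2,79.5,90)"
```

```text
pos [521.7 184.3  81.2] yaw 90.01 tilt [0.07 0.02] F [-2.5  0.1  5.1] Tq [-0.05  0.33 -0.01] w 0.75 g 86.53857434680049 t 4.78
shift [-0.002 -0.005  0.043] az 0.002
```

Emit:
apply_moves([
  [0,0,-0.15,0,0,0],
  [0,0,-0.3,0,0,0],
  [0,0,-0.4,0,0,0],
  [0,0,-0.4,0,0,0],
  [0,0,-0.4,0,0,0],
  [0,0,-0.3,0,0,0],
  [0,0,-0.15,0,0,0],
])

```text
t: 5.37
tcp_pos: [521.9, 184.3, 165.7]
ee_rot: [0.707, 0.707, 0.001, 0.001]
wrist_force: [0.0, 0.1, -4.9]
width: 0.751
grip_force: 89.2
```

Emit:
apply_moves([
  [-0.2,-0.03,0,0,0,0],
  [-0.35,-0.05,0,0,0,0],
  [-0.5,-0.07,0,0,0,0],
  [-0.6,-0.08,0,0,0,0],
  [-0.7,-0.09,0,0,0,0],
  [-0.7,-0.09,0,0,0,0],
  [-0.7,-0.09,0,0,0,0],
  [-0.7,-0.09,0,0,0,0],
  [-0.7,-0.09,0,0,0,0],
  [-0.7,-0.09,0,0,0,0],
  [-0.7,-0.09,0,0,0,0],
  [-0.7,-0.09,0,0,0,0],
  [-0.7,-0.09,0,0,0,0],
  [-0.6,-0.09,0,0,0,0],
  [-0.3,-0.07,0,0,0,0],
  [-0.17,-0.05,0,0,0,0],
  [-0.09,-0.04,0,0,0,0],
  [0,0,0,0,0,0],
])

```text
t: 6.87
tcp_pos: [469.2, -180.2, 163.6]
ee_rot: [0.707, 0.707, -0.0, -0.001]
wrist_force: [0.8, 0.8, -5.3]
width: 0.747
grip_force: 89.1
```

Run:
```python
from h import *
need(472.7,-180,165,109)
T=ctrl.get_image("top");S=ctrl.get_image("side")
cv2.imwrite("pics/t1.png",T["color"]);cv2.imwrite("pics/s1.png",S["color"])
b=proj(S,[ctrl.observe()["tcp_pos"]])[0].astype(int);a=proj(T,[ctrl.observe()["tcp_pos"]])[0].astype(int);print(a,b)
c=lambda i,q,o:cv2.resize(i[q[1]+o-45:q[1]+o+45,q[0]-30:q[0]+30],(400,600),interpolation=cv2.INTER_CUBIC)
cv2.imwrite("pics/car.png",np.hstack([c(T["color"],a,0),c(S["color"],b,10)]))
```

```text
pos [ 469.2 -180.2  163.6] yaw 89.97 tilt [-0.06  0.05] F [ 0.8  0.8 -5.3] Tq [ 0.02 -0.03  0.02] w 0.747 g 89.05239228577557 t 6.87
shift [ 0.005  0.088 -0.035] az -4.758
[363 224] [232 264]
```

View pics/car.png

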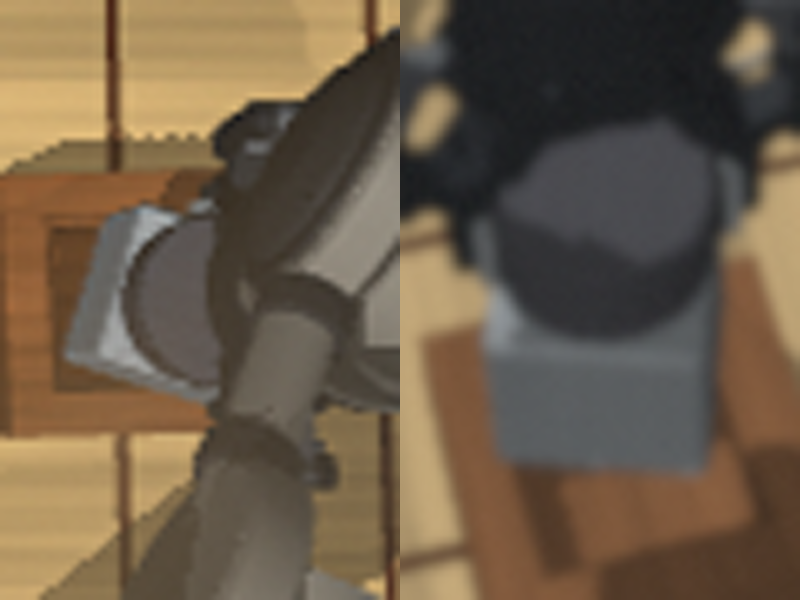

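The picture shows the jar hanging level from the cap, above the holder (top crop: visible left face; side crop: front face bottom edge at about rows 468-470). Now fit its pose with those edges.

```bash
cat > fitc.py <<'E'
from h import *
T=ctrl.get_image("top");S=ctrl.get_image("side");s=ctrl.observe();x0,y0,z0=s["tcp_pos"];zb=z0-81.2
G=[grad(T["color"]),grad(S["color"])]
def edges(v):
    c=lambda z:place(sq(66,z),*v)          # corners for yaw~72: order by angle 45,135,225,315 + yaw
    lo,hi=c(zb),c(zb+70); L=lambda a,b:a+(b-a)*np.linspace(.06,.94,50)[:,None]
    k=np.argsort(-lo[:,1]); l2=k[:2]       # two +y corners: left face in top view
    f=np.argsort(lo[:,1])[:2]              # two -y corners: front face in side view
    r=f[np.argmax(lo[f,0])]
    return [(0,L(lo[l2[0]],lo[l2[1]])),(0,L(hi[l2[0]],hi[l2[1]])),(1,L(lo[f[0]],lo[f[1]])),(1,L(lo[f[0]],hi[f[0]])[:40]),(1,L(lo[f[1]],hi[f[1]])[:40])]
def sc(v): return -sum(np.minimum(samp(G[i],proj((T,S)[i],e)),300).mean() for i,e in edges(v))
if __name__=="__main__":
    res=sorted((round(sc([x0+dx,y0+dy,np.radians(a)]),1),dx,dy,a) for dx in range(-5,6) for dy in range(-5,6) for a in np.arange(64,80,.5))
    for k in res[:6]: print(k)
    v=[x0+res[0][1],y0+res[0][2],np.radians(res[0][3])]
    def crop(p,i,q,o):
        u,w=q[0]-30,q[1]+o-45; im=cv2.resize(p["color"][w:w+90,u:u+60],(400,600),interpolation=cv2.INTER_CUBIC)
        for j,e in edges(v):
            if j==i: cv2.polylines(im,[np.round((proj(p,e)-[u,w]+.5)*6.667-.5).astype(int)],False,(0,255,0),1)
        return im
    a=proj(T,[s["tcp_pos"]])[0].astype(int);b=proj(S,[s["tcp_pos"]])[0].astype(int)
    cv2.imwrite("pics/car2.png",np.hstack([crop(T,0,a,0),crop(S,1,b,10)]))
E
python3 fitc.py
```

```text
(np.float32(-1044.9), -1, 1, np.float64(72.5))
(np.float32(-1044.1), 0, 1, np.float64(71.0))
(np.float32(-1043.7), -1, 1, np.float64(72.0))
(np.float32(-1043.4), 0, 1, np.float64(71.5))
(np.float32(-1042.7), -1, 1, np.float64(73.0))
(np.float32(-1042.7), 0, 1, np.float64(70.5))
```

View pics/car2.png

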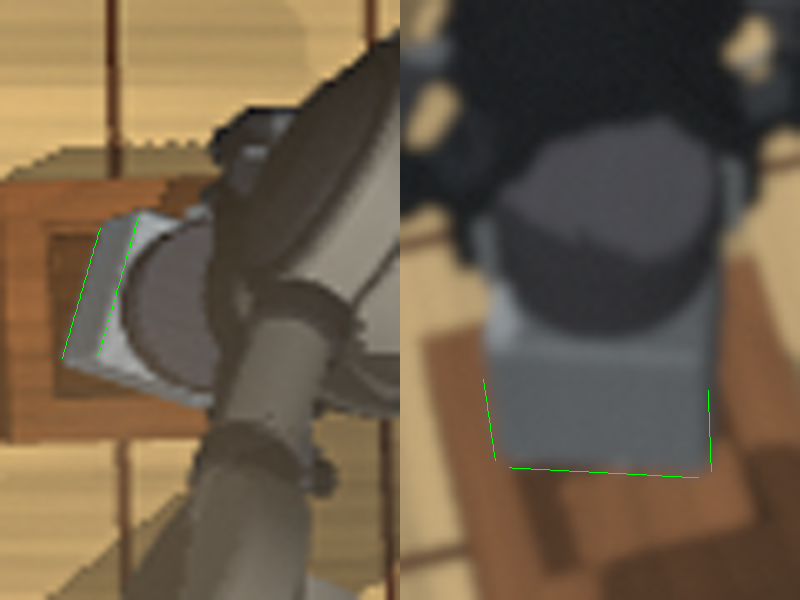

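Emit:
apply_moves([
  [-0.01,0.09,0.05,0,0,0],
  [0,0,0.1,0,0,-0.5],
  [0,0,0.15,0,0,-0.8],
  [0,0,0.15,0,0,-0.9],
  [0,0,0.15,0,0,-0.9],
  [0,0,0.1,0,0,-0.9],
  [0,0,0.05,0,0,-0.5],
  [0,0,0,0,0,-0.2],
  [0,0,0,0,0,0],
  [0,0,0,0,0,0],
  [0,0,0,0,0,0],
])

```text
t: 7.98
tcp_pos: [473.8, -180.5, 134.3]
ee_rot: [0.582, 0.813, 0.0, 0.0]
wrist_force: [-0.8, -0.2, -4.6]
width: 0.744
grip_force: 89.1
```

Run:
```python
from fitc import *
need(472.9,-180.6,131,108.8)
res=sorted((round(float(sc([x0+dx,y0+dy,np.radians(a)])),1),dx,dy,float(a)) for dx in range(-5,6) for dy in range(-5,6) for a in np.arange(-6,10,1)+.0)
for k in res[:4]: print(k)
H=[(place(sq(z,42),472.7,-180,.025),(0,0,255)) for z in(116,78)]+[(place(sq(66,z),x0,y0,np.radians(1.4)),(0,255,0)) for z in(zb,zb+70)]
def crop(p,q,o):
    u,w=q[0]-30,q[1]+o-45; im=cv2.resize(p["color"][w:w+90,u:u+60],(400,600),interpolation=cv2.INTER_CUBIC)
    for e,c in H: cv2.polylines(im,[np.round((proj(p,e)-[u,w]+.5)*6.667-.5).astype(int)],True,c,1)
    return im
a=proj(T,[s["tcp_pos"]])[0].astype(int);b=proj(S,[s["tcp_pos"]])[0].astype(int)
cv2.imwrite("pics/car3.png",np.hstack([crop(T,a,0),crop(S,b,10)]))
```

```text
pos [ 473.7 -180.6  134.3] yaw 108.78 tilt [ 0.03 -0.01] F [-0.2  0.1 -4.9] Tq [ 0.01 -0.03 -0.06] w 0.749 g 89.14178407481813 t 8.08
shift [ 0.007 -0.019  0.082] az -0.004
(-1117.3, -3, 1, 0.0)
(-1115.5, -3, 1, 1.0)
(-1115.2, -2, 0, -2.0)
(-1114.6, -3, 0, -1.0)
```

View pics/car3.png

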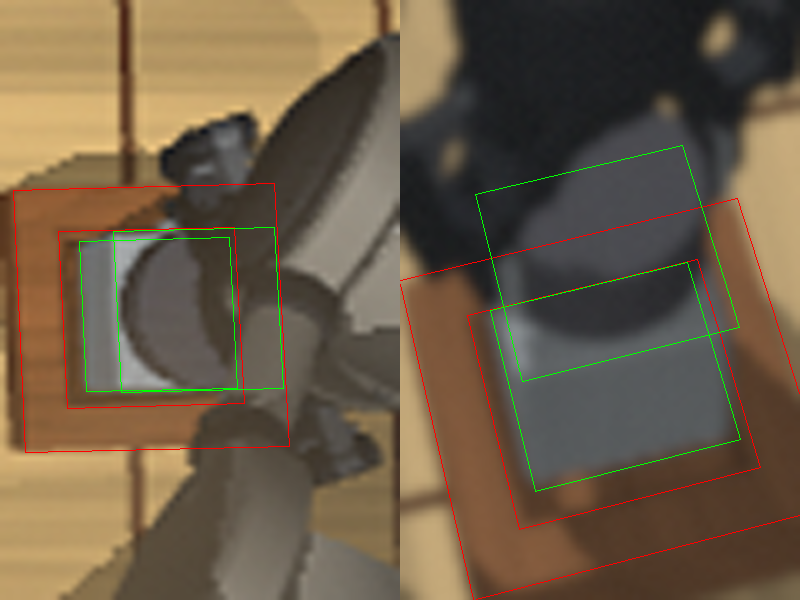

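Overlay shows the jar (green) squarely inside the well outline (red) in both views, within ~2 mm. Descend.

Emit:
apply_moves([
  [0,0,0.08,0,0,0],
  [0,0,0.1,0,0,0],
  [0,0,0.1,0,0,0],
  [0,0,0.1,0,0,0],
  [0,0,0.1,0,0,0],
  [0,0,0.1,0,0,0],
  [0,0,0,0,0,0],
])

```text
t: 8.67
tcp_pos: [473.0, -180.3, 109.9]
ee_rot: [0.582, 0.813, -0.0, -0.001]
wrist_force: [-0.8, 0.1, -4.8]
width: 0.747
grip_force: 89.2
```

```bash
python3 -c "
from h import *
need(473.7,-180.6,91,108.8)"
```

```text
pos [ 473.  -180.3  109.9] yaw 108.81 tilt [-0.08  0.05] F [-0.8  0.1 -4.8] Tq [ 0.03 -0.04 -0.06] w 0.747 g 89.15606060304526 t 8.67
shift [-0.012  0.014  0.471] az 0.001
```

Emit:
apply_moves([
  [0,0,0.1,0,0,0],
  [0,0,0.1,0,0,0],
  [0,0,0.1,0,0,0],
  [0,0,0.08,0,0,0],
  [0,0,0.06,0,0,0],
  [0,0,0.05,0,0,0],
  [0,0,0.04,0,0,0],
  [0,0,0,0,0,0],
])

```text
t: 9.33
tcp_pos: [473.6, -181.0, 91.3]
ee_rot: [0.582, 0.813, -0.0, 0.001]
wrist_force: [-6.2, -0.3, 9.6]
width: 0.751
grip_force: 91.1
```

```bash
python3 -c "
from h import *
need(473.7,-180.6,91,108.8)"
```

```text
pos [ 473.6 -181.    91.3] yaw 108.82 tilt [ 0.04 -0.06] F [-6.2 -0.3  9.6] Tq [ 0.16  0.98 -0.02] w 0.751 g 91.10241738027739 t 9.33
shift [0.009 0.006 0.007] az 0.004
```

Seated: z matches the prediction (underside at 10 mm) with floor contact. Unscrew counterclockwise, following the thread.

Emit:
apply_moves([
  [0.004,-0.012,0,0,0,-0.2],
  [0.004,-0.012,-0.002,0,0,-0.4],
  [0,0,-0.003,0,0,-0.6],
  [0,0,-0.003,0,0,-0.6],
  [0,0,-0.003,0,0,-0.6],
  [0,0,-0.003,0,0,-0.6],
  [0,0,-0.003,0,0,-0.6],
  [0,0,-0.003,0,0,-0.6],
  [0,0,-0.003,0,0,-0.4],
  [0,0,0,0,0,0],
])

```text
t: 10.17
tcp_pos: [473.9, -180.5, 91.8]
ee_rot: [0.444, 0.896, 0.001, 0.002]
wrist_force: [1.8, 3.9, 4.8]
width: 0.745
grip_force: 89.9
```

```bash
python3 -c "
from h import *
need(473.7,-180.6,91,187)"
```

```text
pos [ 473.9 -180.5   91.8] yaw 127.22 tilt [ 0.21 -0.02] F [1.8 3.9 4.8] Tq [ 0.9  -0.53 -0.03] w 0.745 g 89.85336006171337 t 10.17
shift [ 0.001 -0.005  0.021] az -14.945
```

Emit:
apply_moves([
  [0,0,-0.002,0,0,-0.4],
  [0,0,-0.003,0,0,-0.6],
  [0,0,-0.003,0,0,-0.6],
  [0,0,-0.003,0,0,-0.6],
  [0,0,-0.003,0,0,-0.6],
  [0,0,-0.003,0,0,-0.6],
  [0,0,-0.003,0,0,-0.6],
  [0,0,-0.003,0,0,-0.6],
  [0,0,-0.003,0,0,-0.6],
  [0,0,-0.003,0,0,-0.6],
  [0,0,-0.003,0,0,-0.6],
  [0,0,-0.003,0,0,-0.6],
])

```text
t: 11.17
tcp_pos: [473.8, -180.6, 93.2]
ee_rot: [0.215, 0.977, 0.0, 0.002]
wrist_force: [2.1, 3.9, 4.8]
width: 0.748
grip_force: 90.2
```

```bash
python3 -c "
from h import *
need(473.7,-180.6,91,187)"
```

```text
pos [ 473.8 -180.6   93.2] yaw 155.21 tilt [ 0.2  -0.02] F [2.1 3.9 4.8] Tq [ 0.9  -0.41 -0.29] w 0.748 g 90.15976736220807 t 11.17
shift [ 0.002 -0.002  0.055] az -7.947
```

Emit:
apply_moves([
  [0,0,-0.003,0,0,-0.6],
  [0,0,-0.003,0,0,-0.6],
  [0,0,-0.003,0,0,-0.6],
  [0,0,-0.003,0,0,-0.6],
  [0,0,-0.003,0,0,-0.6],
  [0,0,-0.003,0,0,-0.6],
  [0,0,-0.003,0,0,-0.6],
  [0,0,-0.003,0,0,-0.6],
  [0,0,-0.003,0,0,-0.6],
  [0,0,-0.003,0,0,-0.6],
])

```text
t: 12.0
tcp_pos: [475.3, -181.1, 95.0]
ee_rot: [0.007, 1.0, -0.001, 0.003]
wrist_force: [5.5, 3.9, 5.9]
width: 0.749
grip_force: 90.1
```

```bash
python3 -c "
from h import *
need(473.7,-180.6,91,187)"
```

```text
pos [ 475.3 -181.1   95. ] yaw 179.23 tilt [ 0.4  -0.11] F [5.5 3.9 5.9] Tq [ 0.74 -0.98 -0.22] w 0.749 g 90.14695203248095 t 12.0
shift [0.042 0.013 0.1  ] az -1.942
```

Emit:
apply_moves([
  [0,0,-0.003,0,0,-0.6],
  [0,0,-0.003,0,0,-0.6],
])

```text
t: 12.17
tcp_pos: [475.3, -181.0, 95.4]
ee_rot: [-0.035, 0.999, -0.001, 0.003]
wrist_force: [5.3, 5.0, 7.9]
width: 0.747
grip_force: 90.0
```

```bash
python3 -c "
from h import *
need(473.7,-180.6,91,187)"
```

```text
pos [ 475.3 -181.    95.4] yaw -175.98 tilt [ 0.39 -0.1 ] F [5.3 5.  7.9] Tq [ 0.95 -0.81 -0.25] w 0.747 g 90.04843721291024 t 12.17
shift [0.04  0.014 0.109] az -0.744
```

Emit:
apply_moves([
  [0,0,-0.003,0,0,-0.5],
  [0,0,-0.003,0,0,-0.5],
])

```text
t: 12.33
tcp_pos: [475.3, -180.8, 95.8]
ee_rot: [-0.07, 0.998, -0.001, 0.003]
wrist_force: [5.2, 6.0, 9.3]
width: 0.753
grip_force: 90.0
```

```bash
python3 -c "
from h import *
need(473.7,-180.6,91,187)"
```

```text
pos [ 475.3 -180.8   95.8] yaw -171.99 tilt [ 0.39 -0.07] F [5.2 6.  9.3] Tq [ 1.22 -0.81 -0.21] w 0.753 g 89.99513479424536 t 12.33
shift [0.039 0.01  0.119] az 0.252
```

Emit:
apply_moves([
  [0,0,-0.003,0,0,-0.5],
  [0,0,-0.003,0,0,-0.5],
])

```text
t: 12.5
tcp_pos: [475.2, -180.5, 96.0]
ee_rot: [-0.105, 0.995, -0.001, 0.003]
wrist_force: [6.4, 6.8, 9.9]
width: 0.745
grip_force: 90.1
```

```bash
python3 -c "
from h import *
need(473.7,-180.6,91,187)"
```

```text
pos [ 475.2 -180.5   96. ] yaw -168.0 tilt [ 0.38 -0.05] F [6.4 6.8 9.9] Tq [ 1.35 -0.81 -0.26] w 0.745 g 90.06248958519109 t 12.5
shift [0.039 0.007 0.125] az 1.25
```

Emit:
apply_moves([
  [0,0,-0.02,0,0,0],
  [0,0,-0.02,0,0,0],
  [0,0,-0.02,0,0,0],
  [0,0,-0.02,0,0,0],
  [0,0,0,0,0,0],
])

```text
t: 12.92
tcp_pos: [473.1, -180.7, 97.5]
ee_rot: [-0.104, 0.995, -0.0, 0.001]
wrist_force: [3.0, 3.0, 1.8]
width: 0.749
grip_force: 89.5
```

```bash
python3 -c "
from h import *
need(473.7,-180.6,91,187)"
```

```text
pos [ 473.1 -180.7   97.5] yaw -168.02 tilt [ 0.08 -0.02] F [3.  3.  1.8] Tq [ 0.53 -0.59 -0.06] w 0.749 g 89.54619583743624 t 12.92
shift [-0.016 -0.     0.163] az 1.246
```

Emit:
apply_moves([
  [0,0,-0.03,0,0,0],
  [0,0,-0.03,0,0,0],
  [0,0,-0.03,0,0,0],
  [0,0,0,0,0,0],
])

```text
t: 13.25
tcp_pos: [472.1, -180.6, 100.6]
ee_rot: [-0.105, 0.995, 0.0, -0.0]
wrist_force: [0.8, 0.8, -1.7]
width: 0.747
grip_force: 89.4
```

```bash
python3 -c "
from h import *
need(473.7,-180.6,91,187)"
```

```text
pos [ 472.1 -180.6  100.6] yaw -167.99 tilt [-0.05  0.01] F [ 0.8  0.8 -1.7] Tq [ 0.28 -0.24 -0.04] w 0.747 g 89.39100165860324 t 13.25
shift [-0.038 -0.007  0.24 ] az 1.252
```

Emit:
apply_moves([
  [0,0,-0.05,0,0,0],
  [0,0,-0.08,0,0,0],
  [0,0,-0.1,0,0,0],
  [0,0,-0.1,0,0,0],
  [0,0,-0.1,0,0,0],
  [0,0,-0.1,0,0,0],
  [0,0,-0.1,0,0,0],
  [0,0,-0.08,0,0,0],
  [0,0,-0.05,0,0,0],
  [0,0,0,0,0,0],
  [0,0,0,0,0,0],
  [0,0,0,0,0,0],
])

```text
t: 14.25
tcp_pos: [472.4, -180.5, 130.9]
ee_rot: [-0.105, 0.995, 0.0, -0.0]
wrist_force: [-0.9, 0.3, -0.4]
width: 0.743
grip_force: 89.5
```

Run:
```python
from h import *
need(473.7,-180.6,131,192)
T=ctrl.get_image("top");S=ctrl.get_image("side");s=ctrl.observe();x0,y0,z0=s["tcp_pos"]
H=[(place(sq(116,42),472.7,-180,.025),(0,0,255)),(place(sq(66,80),473.5,-180.3,.025),(0,255,0)),(place(circ(23.5,104),473.5,-180.3,0),(0,255,0))]+[(place(circ(33,z0-4.3+h),x0,y0,0),(0,255,255)) for h in(0,35)]
def crop(p,q,o):
    u,w=q[0]-30,q[1]+o-45; im=cv2.resize(p["color"][w:w+90,u:u+60],(400,600),interpolation=cv2.INTER_CUBIC)
    for e,c in H: cv2.polylines(im,[np.round((proj(p,e)-[u,w]+.5)*6.667-.5).astype(int)],True,c,1)
    return im
a=proj(T,[s["tcp_pos"]])[0].astype(int);b=proj(S,[s["tcp_pos"]])[0].astype(int)
cv2.imwrite("pics/end.png",np.hstack([crop(T,a,0),crop(S,b,10)]))
```

```text
pos [ 472.4 -180.5  130.9] yaw -167.99 tilt [-0.02  0.02] F [-0.9  0.3 -0.4] Tq [ 0.   -0.02  0.02] w 0.743 g 89.47964894131839 t 14.25
shift [-0.032 -0.009 -0.002] az 0.001
```

View pics/end.png

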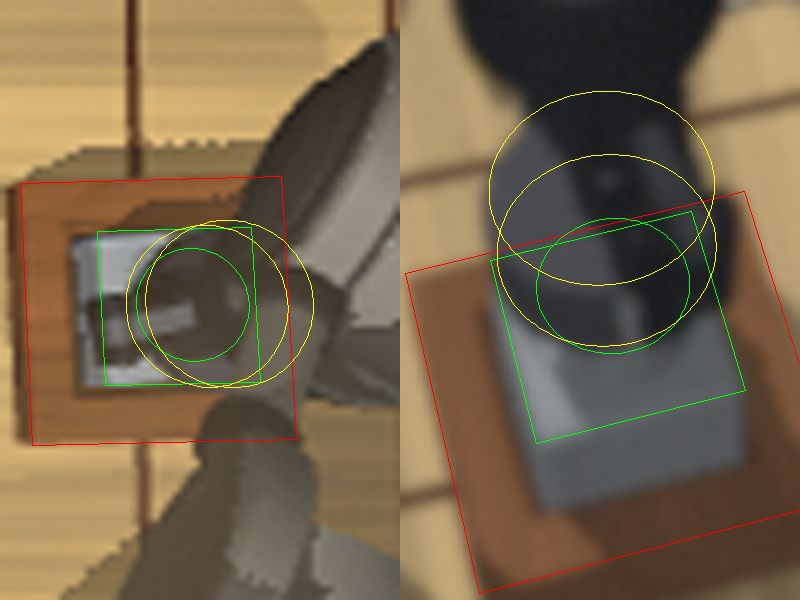

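The image shows the jar still seated, with its shoulder on the green outline, and the cap held level above it. The cap sits about 1 mm short in x, so I shift it to centre and hand in.

Emit:
apply_moves([
  [-0.016,-0.004,0,0,0,0],
  [-0.015,-0.003,0,0,0,0],
  [0,0,0,0,0,0],
  [0,0,0,0,0,0],
  [0,0,0,0,0,0],
  [0,0,0,0,0,0],
])

```text
t: 14.85
tcp_pos: [473.8, -180.6, 131.1]
ee_rot: [-0.105, 0.995, 0.0, -0.0]
wrist_force: [-0.3, -0.3, -1.4]
width: 0.75
grip_force: 89.5
```

```bash
python3 -c "
from h import *
need(473.7,-180.6,131,192)
print(ctrl.job_done())"
```

```text
pos [ 473.8 -180.6  131.1] yaw -167.99 tilt [-0.    0.01] F [-0.3 -0.3 -1.4] Tq [-0.06 -0.04  0.06] w 0.75 g 89.47907006567684 t 14.85
shift [0.002 0.001 0.002] az 0.001
the job is handed in; nothing more can be done
None
```

The job is handed in (verdict not shown) at 14.9 s: the jar is seated in the holder, and the cap, unscrewed by about 83°, is held level and centred to within about 1–2 mm, roughly 2 cm above the open mouth.

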